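Smooth down the edging of a painted fan

TASK

The five bamboo edging slips along the curved edge of the black fan on the drawing board are each stuck down at one end and still stand up at the other. Run a fingertip lightly along the row in one stroke, from the slip beside the wide guard stick to the far end, so that they fold down flat one after the other; keep the finger down close to the row until the last slip lies flat. Then take the hand away; do not pick up or shift the board or the things on it.

Things in the scene. Friction and masses are not known exactly. Their poses are not given: they have to be found in the camera images.
- board: loose brown wooden drawing board 300 (x) x 320 (y) x 15 mm, about 1.8 kg, only resting on the table: a hard sideways push slides it. Origin: centre of its underside, z up. A small open folding fan is fixed flat on it.
- fan_pin (a point): on the board: top of the fan's brass hinge pin (23 mm above the table). The black leaf spreads from here to board +x, 100 degrees wide, its surface 19 mm above the table, with thin bamboo ribs and ONE wide guard stick (14 mm wide, top 21 mm above the table) along its +y side. The row of five slips lies along the leaf's outer edge, an arc of radius about 150 mm round the pin
- slip1 (a joint): angle of bamboo slip 1 off the leaf, rad; 0 = flat, 0.18 to 0.31 at the start (free end 8 to 14 mm up). 46 mm long, 14 wide, 4 thick, straight, 6 mm from the next; hinged at its end nearer the guard stick. No spring: friction holds it where left; folds under 0.3 N at the free end, a few N near the hinge. Slip 1 is beside the guard stick.
- slip2 (a joint): angle of bamboo slip 2 off the leaf, rad; 0 = flat, 0.18 to 0.31 at the start (free end 8 to 14 mm up). 46 mm long, 14 wide, 4 thick, straight, 6 mm from the next; hinged at its end nearer the guard stick. No spring: friction holds it where left; folds under 0.3 N at the free end, a few N near the hinge. 
- slip3 (a joint): angle of bamboo slip 3 off the leaf, rad; 0 = flat, 0.18 to 0.31 at the start (free end 8 to 14 mm up). 46 mm long, 14 wide, 4 thick, straight, 6 mm from the next; hinged at its end nearer the guard stick. No spring: friction holds it where left; folds under 0.3 N at the free end, a few N near the hinge. 
- slip4 (a joint): angle of bamboo slip 4 off the leaf, rad; 0 = flat, 0.18 to 0.31 at the start (free end 8 to 14 mm up). 46 mm long, 14 wide, 4 thick, straight, 6 mm from the next; hinged at its end nearer the guard stick. No spring: friction holds it where left; folds under 0.3 N at the free end, a few N near the hinge. 
- slip5 (a joint): angle of bamboo slip 5 off the leaf, rad; 0 = flat, 0.18 to 0.31 at the start (free end 8 to 14 mm up). 46 mm long, 14 wide, 4 thick, straight, 6 mm from the next; hinged at its end nearer the guard stick. No spring: friction holds it where left; folds under 0.3 N at the free end, a few N near the hinge. Slip 5 ends the row.
- slip1_root (a point): on the board (it does not move with the slip): the middle of the top face of slip 1 at its glued end, once flat (23 mm above the table)
- slip2_root (a point): on the board (it does not move with the slip): the middle of the top face of slip 2 at its glued end, once flat (23 mm above the table)
- slip3_root (a point): on the board (it does not move with the slip): the middle of the top face of slip 3 at its glued end, once flat (23 mm above the table)
- slip4_root (a point): on the board (it does not move with the slip): the middle of the top face of slip 4 at its glued end, once flat (23 mm above the table)
- slip5_root (a point): on the board (it does not move with the slip): the middle of the top face of slip 5 at its glued end, once flat (23 mm above the table)
- finish (a point): on the board: the middle of the top face of slip 5 at its free end, once flat; the end of the row
- jar: bystander: small closed paint jar, 36 mm across, 45 mm high, loose on the board in a corner beyond the leaf; origin under its centre
- cup: bystander: small open ceramic cup, 52 mm across, 35 mm high, loose on the board near the fan's pin; origin under its centre
- eraser: bystander: rubber block 22 x 50 x 12 mm, loose on the board in a corner beyond the leaf; origin under its centre

How it is judged:
By the outcome, as a careful person would: the job done as asked, in the order asked, and still so for the second after the job is handed in, with the robot touching nothing.
It also fails if it takes over 42 s, if anything falls off the work surface, if the arm or the gripper's body presses on something with over 40 N, if the wrist force passes 120 N, or if a joint passes its speed limit or range.

ROBOT

A 6-joint arm with a two-finger parallel gripper is mounted at the origin on the work surface. World frame = base frame: x ahead of the robot, y to its left, z up, the work surface at z = 0. Lengths are in mm, angles in rad, forces in N, time in s.
With the tool pointing down it reaches from about 275 to 750 mm from the base axis. Payload 10.2 kg.
Tool frame: the origin (TCP) lies between the finger pads, 19 mm behind the fingertips; this is the grasp point; z points along the fingers, y is the line along which they close (so a half turn about z gives the same grasp; the last joint's range is limited). The gripper opens to 85 mm and grips with 20 to 120 N. Pads are 22 mm wide; open, the fingers measure 114 mm over their backs; the gripper's body (76 mm by 85 mm) begins 54 mm behind the grasp point. The pads swing forward as they close: fully open they stand 13 mm farther back than shut.
Start: joints at [-1.47, 0.313, 1.498, -0, 1.331, -0.223], TCP at [167.027, -497.728, 249.994] pointing down, gripper open.
Joint ranges: [-2.94, 2.94], [-0.97, 2.17], [0.19, 2.56], [-1.23, 4.37], [0.02, 3.11], [-2.88, 2.88]. Speed limits (rad/s): [2.39, 2.39, 3.01, 3.14, 3.14, 3.14].

INTERFACE

Orientations are given as a unit quaternion [w, x, y, z].
In Python, from rig import ctrl gives the robot as it stands.
- The arm moves only by the tool send_rows, never from a script. Its argument "targets" is a list of rows, each a list of 7 numbers: the closure, from -1 (fully open) to 1 (shut), so that 0 is half open, then the shift along the tool's x, y, z in m, then the turn, a rotation vector about the tool's x, y, z in rad. In form: [[claw, dx, dy, dz, ax, ay, az], ...]. A call has exactly 10 rows; each row shifts and turns the commanded pose from where the row before left it, along the tool's axes as they then stand; what a row does not reach is not made up. A row lasts 1/8 s, in which the tool goes at most 62.5 mm and 10.7 degrees, less where a joint would pass 70% of its speed; a pose out of reach is approached as far as the arm can. A call with a gripper value outside its range is refused whole. The fingers move at their own pace and stop on an object; "squeeze" is the grip in N (left out, the last holds). Time passes only in rows, so rows that do not move let the fingers close, or fill a call up. It gives the time, the measured TCP pose, the force, the opening and the grip force at its end, in the units of the state.
- ctrl.sense(): the state, without advancing time (a new reading comes with each control period).
- ctrl.capture(name): name is "side" or "top" or "wrist"; returns a dict with "img" (400x640x3 uint8, red, green, blue), "camera_matrix" (3x3 intrinsics, pixels), "k1" (the pictures are not rectified: a ray, as slopes to the right and down, at radius r is drawn at 1 + k1 r^2 times it, then the intrinsics apply), "R" (3x3) and "t" (3): a world point X has camera coordinates R X + t. Camera axes: x right, y down, z forward; pixel columns grow to the right and rows downward; lengths in mm; the calibration is good to about 2 mm. A picture is of the moment at which its call begins. There is no depth.
- ctrl.finish_job(): hands the job in; it is judged then, once.
Trained networks look in a picture, given as the dict that the camera call returned (one of the last four; its "shot" number tells which), for a name from the list of things; names that differ only in an ending like _2 or _b are one class to them, and where a whole thing is asked for, a point or a joint stands for the part that bears it (a point fixed in the world has none). Each returns a list of dicts, best first, with "score" (0 to 1); they miss things now and then, are a little off and sometimes report something else, mostly with a low value. They report only what shows in the picture. A call takes as long as a camera call.
- ctrl.boxes_of(query, picture): "extent" ([left, top, width, height] in pixels, round what is visible of it).
- ctrl.landmark_of(query, picture): "point" ([column, row] in pixels: a listed point, or the origin of a listed thing).
The state is a dict: "time_s": time; "joints": joint angles; "dq": joint speeds; "tau": joint torques, N m; "eef_pos": TCP position; "ee_rot": TCP orientation; "force": force on the tool from outside, world axes, zero at the start; "wrist_torque": the same for the moment, N m; "grip_width": opening from 0.0 (shut) to 1.0 (fully open); "grip_force": force on a finger pad.
Only numpy, scipy, OpenCV 4.12 (cv2) and the standard library are available. Lean on these libraries where they do the work, as an engineer would, in place of code of your own. Each camera call takes 0.05 s, during which the arm holds its last target. There are 200 camera calls.

## Working session

There is one attempt and no reset: what is moved stays moved. The work goes in short steps, Python scripts to look and compute and a tool call to move; the robot and the scene stay as the last step left them, time stands still between calls to the robot, and variables do not carry over. Pictures are saved under pics/ and viewed, at most 10 in all, crops included, and the job is handed in when it is done.

Besides the shell and the picture viewer there is one more tool, called after "Emit:" as name([rows], argument=value, ...), one row to a line, values as JSON. send_rows: Moves the arm, as the interface text tells. Its arguments: {"type":"object","properties":{"targets":{"type":"array"},"squeeze":{"type":"number"}},"required":["targets"]}

```bash
mkdir -p pics
cat > h.py <<'E'
import numpy as np, cv2
from rig import ctrl
def ray(p,px):
    K=np.array(p["camera_matrix"]);k=float(p["k1"])
    u=cv2.undistortPoints(np.array([[px]],float),K,np.array([k,0,0,0,0]))[0,0]
    R=np.array(p["R"]);t=np.array(p["t"])
    return -R.T@t, R.T@np.array([u[0],u[1],1])
def onz(p,px,z):
    c,d=ray(p,px); return c+d*(z-c[2])/d[2]
def proj(p,X):
    R=np.array(p["R"]);x=R@np.array(X)+np.array(p["t"]);s=x[:2]/x[2]
    s=s*(1+p["k1"]*(s@s));K=np.array(p["camera_matrix"]);return K[:2,:2]@s+K[:2,2]
E
python3 - <<'E'
from h import *
s=ctrl.sense();print({k:np.round(v,3).tolist() for k,v in s.items()})
for n in ["top","side"]:
    p=ctrl.capture(n);cv2.imwrite(f"pics/{n}0.png",p["img"][:,:,::-1])
    print(n,np.round(-np.array(p["R"]).T@np.array(p["t"])))
    for q,z in [("fan_pin",23)]+[(f"slip{i}_root",23) for i in range(1,6)]+[("finish",23),("board",0),("jar",15),("cup",15),("eraser",15)]:
        for r in ctrl.landmark_of(q,p)[:2]:
            print(q,np.round(r["score"],2),np.round(r["point"]),np.round(onz(p,r["point"],z),1))
E
```

```text
{'time_s': 0.0, 'joints': [-1.47, 0.313, 1.498, -0.0, 1.331, -0.223], 'dq': [-0.001, -0.0, 0.0, -0.0, 0.001, 0.001], 'tau': [-0.0, -41.226, -25.975, -0.0, 0.004, -0.0], 'eef_pos': [167.015, -497.475, 249.42], 'ee_rot': [-0.001, 0.987, 0.161, 0.0], 'force': [-0.013, 0.159, -0.153], 'wrist_torque': [0.008, -0.008, 0.057], 'grip_force': 0.0, 'grip_width': 0.999}
top [519.  29. 737.]
fan_pin 0.64 [351. 252.] [510.2 -28.7  23. ]
slip1_root 0.62 [265. 259.] [495.3 118.3  23. ]
slip1_root 0.5 [271. 230.] [545.7 108.9  23. ]
slip2_root 0.58 [273. 230.] [544.4 106.1  23. ]
slip3_root 0.81 [284. 201.] [595.9  87.5  23. ]
slip4_root 0.69 [308. 184.] [626.6  48.   23. ]
slip5_root 0.86 [336. 171.] [650.3  -1.4  23. ]
finish 0.82 [358. 172.] [649.  -39.5  23. ]
finish 0.47 [304. 185.] [625.4  53.6  23. ]
board 0.93 [305. 203.] [595.4  52.7   0. ]
jar 0.68 [216. 199.] [598.2 209.2  15. ]
cup 0.75 [397. 205.] [ 594.4 -110.    15. ]
cup 0.31 [281. 200.] [599.1  94.2  15. ]
eraser 0.68 [293. 122.] [740.9  76.8  15. ]
side [174. 475. 598.]
fan_pin 0.79 [368. 219.] [505.6 -33.4  23. ]
slip1_root 0.66 [316. 273.] [496.2 118.2  23. ]
slip2_root 0.97 [293. 256.] [547.7 114.2  23. ]
slip3_root 0.6 [285. 231.] [597.2  80.9  23. ]
slip3_root 0.54 [284. 214.] [628.2  50.5  23. ]
slip4_root 0.91 [284. 215.] [627.3  51.8  23. ]
slip4_root 0.25 [234. 198.] [730.1  79.4  23. ]
slip5_root 0.68 [295. 196.] [648.2   2.   23. ]
finish 0.63 [312. 182.] [649.3 -48.7  23. ]
board 0.75 [299. 234.] [590.2  55.4   0. ]
jar 0.58 [223. 279.] [604.9 215.4  15. ]
eraser 0.81 [236. 198.] [734.4  70.7  15. ]
```

View pictures.

View pics/top0.png

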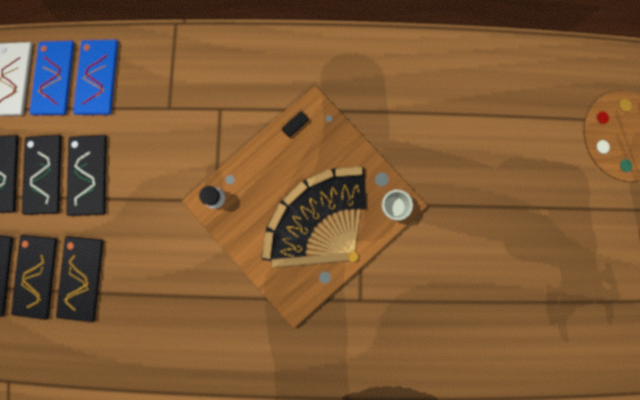

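View pics/side0.png

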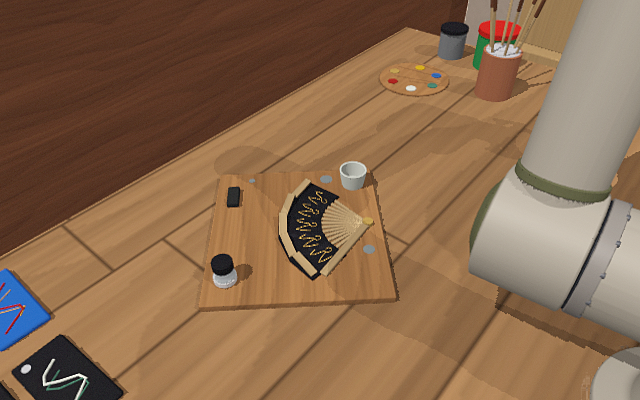

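Both pictures agree: the pin is at top (351,252) and the guard stick runs left to about (270,262). The slips follow the arc from (267,255) to (360,170). The jar (212,197), eraser (295,123) and cup (397,205) are all well off the arc. Next I go above the fan with the fingers shut.

Emit:
send_rows([
  [1,0,0,0,0,0,0.1615],
  [1,0,0,0,0,0,0.1615],
  [1,0.026,-0.04,0,0,0,0],
  [1,0.026,-0.04,0,0,0,0],
  [1,0.026,-0.04,0,0,0,0],
  [1,0.026,-0.04,0,0,0,0],
  [1,0.026,-0.04,0,0,0,0],
  [1,0.026,-0.04,0,0,0,0],
  [1,0.026,-0.04,0,0,0,0],
  [1,0.026,-0.04,0,0,0,0],
], squeeze=20)

```text
time_s: 2.45
eef_pos: [375.4, -176.2, 250.2]
ee_rot: [0.0, 1.0, 0.0, 0.0]
force: [0.9, -0.7, 0.4]
grip_width: -0.003
grip_force: 0.0
```

Emit:
send_rows([
  [1,0.026,-0.04,0,0,0,0],
  [1,0.026,-0.04,0,0,0,0],
  [1,0.026,-0.04,0,0,0,0],
  [1,0.026,-0.04,0,0,0,0],
  [1,0.026,-0.04,0,0,0,0],
  [1,0.026,-0.04,0,0,0,0],
  [1,0,0,0,0,0,0],
  [1,0,0,0,0,0,0],
  [1,0,0,0,0,0,0],
  [1,0,0,0,0,0,0],
])

```text
time_s: 3.7
eef_pos: [530.4, 61.8, 250.2]
ee_rot: [0.0, 1.0, -0.0, 0.0]
force: [0.3, -0.0, -0.5]
grip_width: -0.0
grip_force: 0.0
```

Run:
```python
from h import *
s=ctrl.sense();print({k:np.round(s[k],3).tolist() for k in ["time_s","joints","eef_pos","ee_rot","force","grip_width"]})
p=ctrl.capture("wrist");cv2.imwrite("pics/wrist1.png",p["img"][:,:,::-1])
print(np.round(-np.array(p["R"]).T@np.array(p["t"])))
for q in ["fan_pin"]+[f"slip{i}_root" for i in range(1,6)]+["finish"]:
    for r in ctrl.landmark_of(q,p)[:2]:
        print(q,np.round(r["score"],2),np.round(r["point"]),np.round(onz(p,r["point"],23),1))
```

```text
{'time_s': 3.7, 'joints': [-0.103, 0.332, 1.47, -0.0, 1.339, 1.468], 'eef_pos': [530.402, 61.842, 250.247], 'ee_rot': [0.0, 1.0, -0.0, 0.0], 'force': [0.304, -0.013, -0.493], 'grip_width': -0.0}
[603.  62. 374.]
fan_pin 0.95 [404. 190.] [508.7 -30.8  23. ]
fan_pin 0.42 [472. 114.] [591.1 -95.9  23. ]
slip3_root 0.75 [295. 109.] [594.9  87.8  23. ]
slip4_root 0.63 [327.  68.] [634.8  54.7  23. ]
slip5_root 0.87 [382.  55.] [647.1   0.9  23. ]
finish 0.97 [428.  49.] [653.2 -45.2  23. ]
```

View pics/wrist1.png

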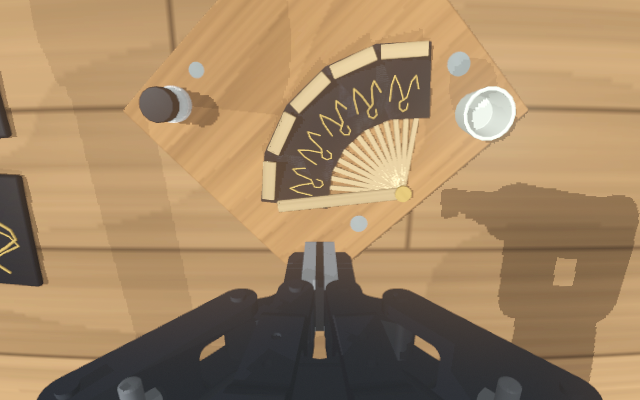

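The wrist picture shows the row clearly. Slip 1 root is at (268,200), slip 2 root (272,153), slip 3 root (294,110), slip 4 root (332,72), slip 5 root (382,54), finish (430,48) and pin (404,193). I fit the fan geometry to these.

```bash
cat > fit.py <<'E'
from h import *
from scipy.optimize import least_squares
p=ctrl.capture("wrist")
W=np.array([onz(p,q,23)[:2] for q in [(404,193),(268,200),(272,153),(294,110),(332,72),(382,54),(430,48)]])
N=np.array([[508,-30.5],[495.7,118.2],[546,110],[596,86],[629,52],[648.5,.5],[650.5,-45]])
def model(v):
    x,y,a,R,s=v; P=[[x,y]]
    for i in range(5):
        t=a-i*s; u=np.array([np.cos(t),np.sin(t)]);d=np.array([u[1],-u[0]])
        m=np.array([x,y])+R*u; P.append(m-23*d)
        if i==4:P.append(m+23*d)
    return np.array(P)
f=lambda D:least_squares(lambda v:(model(v)-D).ravel(),[508,-30,1.5,150,.35],loss="soft_l1")
for D in (W,N,(W+N)/2):
    r=f(D);print(np.round(r.x,3),np.round(np.abs(model(r.x)-D).max(1),1))
print(np.round(model(r.x),1).tolist())
E
python3 fit.py
```

```text
[ 5.04811e+02 -2.94290e+01  1.46700e+00  1.47641e+02  3.53000e-01] [0.9 0.3 0.4 1.8 0.5 2.8 1.5]
[ 5.06759e+02 -2.93360e+01  1.48900e+00  1.43427e+02  3.60000e-01] [1.2 2.7 1.3 2.2 3.1 0.4 0.7]
[ 5.05499e+02 -2.94100e+01  1.47600e+00  1.45756e+02  3.56000e-01] [1.4 1.3 0.4 0.4 1.8 1.5 0.6]
[[505.5, -29.4], [496.4, 117.9], [548.3, 111.8], [594.8, 88.1], [630.1, 49.6], [649.8, 1.2], [652.3, -44.7]]
```

Emit:
send_rows([
  [1,-0.0075,-0.008,0.027,0,0,0],
  [1,-0.0075,-0.008,0.027,0,0,0],
  [1,-0.0075,-0.008,0.027,0,0,0],
  [1,-0.0075,-0.008,0.027,0,0,0],
  [1,-0.0075,-0.008,0.027,0,0,0],
  [1,-0.0075,-0.008,0.027,0,0,0],
  [1,-0.0075,-0.008,0.027,0,0,0],
  [1,0,0,0.009,0,0,0],
  [1,0,0,0.008,0,0,0],
  [1,0,0,0,0,0,0],
])

```text
time_s: 5.4
eef_pos: [478.4, 118.3, 44.2]
ee_rot: [0.0, 1.0, 0.0, 0.0]
force: [0.2, -0.3, 0.4]
grip_width: -0.001
grip_force: 0.0
```

Run:
```python
from h import *
s=ctrl.sense();print({k:np.round(s[k],2).tolist() for k in ["time_s","eef_pos","force"]})
p=ctrl.capture("wrist");cv2.imwrite("pics/wrist2.png",p["img"][:,:,::-1])
q=ctrl.capture("side");cv2.imwrite("pics/side2.png",cv2.resize(q["img"][150:320,200:430,::-1],None,fx=3,fy=3))
for n in [f"slip{i}_root" for i in range(1,6)]:
    for r in ctrl.landmark_of(n,p)[:1]+ctrl.landmark_of(n,q)[:1]:
        print(n,np.round(r["score"],2),np.round(r["point"]))
```

```text
{'time_s': 5.4, 'eef_pos': [478.45, 118.26, 44.16], 'force': [0.16, -0.28, 0.37]}
slip1_root 0.73 [318. 218.]
slip1_root 0.75 [309. 274.]
slip2_root 0.72 [630. 208.]
slip2_root 0.78 [292. 256.]
slip3_root 0.5 [335. 105.]
slip3_root 0.74 [284. 232.]
slip4_root 0.77 [283. 211.]
slip5_root 0.32 [460.   4.]
slip5_root 0.72 [294. 193.]
```

View pics/wrist2.png

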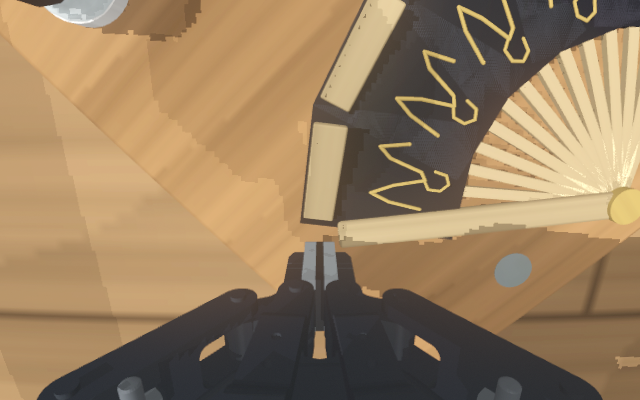

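View pics/side2.png

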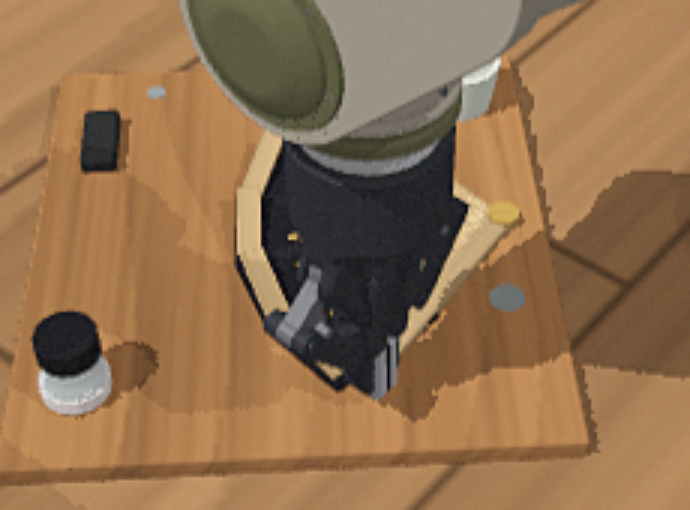

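Wrist view: the fingertip (320,240) is in line with slip 1's root (319,218), with the row running up and to the right. The stroke along slip 1 starts slowly, with the tip about 0.2 mm above flat.

Emit:
send_rows([
  [1,0,0,0.0019,0,0,0],
  [1,0.0058,0,0,0,0,0],
  [1,0.0058,0,0,0,0,0],
  [1,0.0058,0,0,0,0,0],
  [1,0.0058,0.0007,0,0,0,0],
  [1,0.0058,0.0007,0,0,0,0],
  [1,0.0058,0.0007,0,0,0,0],
  [1,0.0058,0.0007,0,0,0,0],
  [1,0.0058,0.0007,0,0,0,0],
  [1,0.0058,0.0007,0,0,0,0],
])

```text
time_s: 7.25
eef_pos: [530.6, 114.3, 42.1]
ee_rot: [-0.0, 1.0, 0.0, -0.0]
force: [0.4, 0.4, -0.2]
grip_width: 0.0
grip_force: 0.1
```

Run:
```python
from h import *
s=ctrl.sense();print({k:np.round(s[k],2).tolist() for k in ["time_s","eef_pos","force"]})
p=ctrl.capture("wrist")["img"][:,:,::-1]
q=ctrl.capture("side")["img"][150:320,200:430,::-1]
q=cv2.resize(q,None,fx=2,fy=2);p=cv2.resize(p[0:300,220:560],None,fx=340/300,fy=340/300)
cv2.imwrite("pics/s3.png",np.hstack([p[:340,:340],q]))
```

```text
{'time_s': 7.25, 'eef_pos': [530.61, 114.31, 42.08], 'force': [0.42, 0.42, -0.24]}
```

View pics/s3.png

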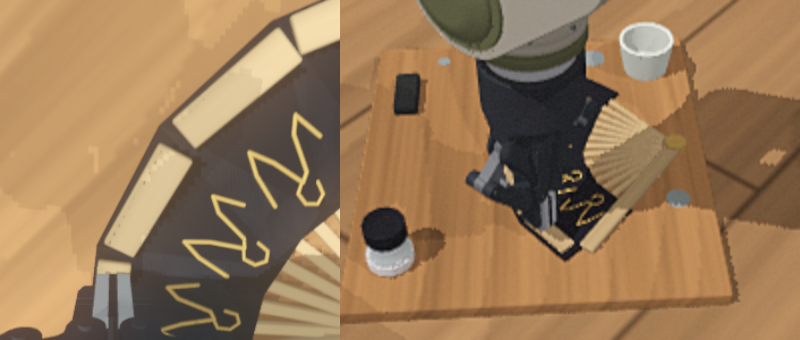

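Slip 1 lies under the fingertip and the tip is well centred on the row, at about (113,300) in the left crop. Slip 2's root is at (118,253). I continue, 0.2 mm lower.

Emit:
send_rows([
  [1,0.0055,0.0011,0.0002,0,0,0],
  [1,0.0055,0.0011,0,0,0,0],
  [1,0.0055,0.0011,0,0,0,0],
  [1,0.0056,0.0029,0,0,0,0],
  [1,0.0056,0.0029,0,0,0,0],
  [1,0.0056,0.0029,0,0,0,0],
  [1,0.0056,0.0029,0,0,0,0],
  [1,0.0056,0.0029,0,0,0,0],
  [1,0.0056,0.0029,0,0,0,0],
  [1,0.0056,0.0029,0,0,0,0],
])

```text
time_s: 8.6
eef_pos: [586.3, 90.6, 41.9]
ee_rot: [-0.0, 1.0, 0.0, -0.0]
force: [-0.5, 0.6, 1.2]
grip_width: -0.0
grip_force: 0.5
```

Run:
```python
from h import *
s=ctrl.sense();print({k:np.round(s[k],2).tolist() for k in ["time_s","eef_pos","force","wrist_torque"]})
p=ctrl.capture("wrist")["img"][:,:,::-1]
q=ctrl.capture("side")["img"][150:320,200:430,::-1]
q=cv2.resize(q,None,fx=2,fy=2);p=cv2.resize(p[0:300,220:560],None,fx=340/300,fy=340/300)
cv2.imwrite("pics/s4.png",np.hstack([p[:340,:340],q]))
```

```text
{'time_s': 8.6, 'eef_pos': [586.34, 90.61, 41.89], 'force': [-0.52, 0.57, 1.21], 'wrist_torque': [0.09, 0.08, -0.01]}
```

View pics/s4.png

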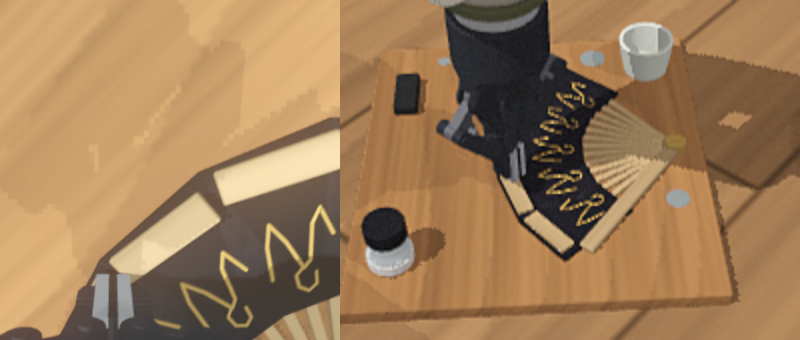

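Slips 1 and 2 are flat and contact is light (1.2 N). I check slip 3 and 4's roots against the model from this close view.

Run:
```python
from h import *
p=ctrl.capture("wrist")
for c in [(122,268),(209,203),(219,192)]:
    print(c,np.round(onz(p,np.array(c)/1.1333+[220,0],23),1))
for X in [(594.8,88.1,23),(630.1,49.6,23),(649.8,1.2,23)]: print(np.round((proj(p,X)-[220,0])*1.1333))
for n in ["slip3_root","slip4_root"]:
    for r in ctrl.landmark_of(n,p)[:2]: print(n,round(r["score"],2),np.round(onz(p,r["point"],23),1))
t=ctrl.capture("top")
for n in ["slip4_root","slip5_root","finish"]:
    for r in ctrl.landmark_of(n,t)[:2]: print("top",n,round(r["score"],2),np.round(onz(t,r["point"],23),1))
```

```text
(122, 268) [598.5  87.1  23. ]
(209, 203) [625.9  53.4  23. ]
(219, 192) [630.3  49.8  23. ]
[120. 276.]
[219. 192.]
[349. 142.]
slip3_root 0.72 [595.6  87.5  23. ]
slip4_root 0.65 [632.3  51.1  23. ]
top slip5_root 0.74 [6.524e+02 4.000e-01 2.300e+01]
top finish 0.76 [652.7 -45.1  23. ]
```

Emit:
send_rows([
  [1,0.0046,0.0016,0,0,0,0],
  [1,0.0046,0.0016,0,0,0,0],
  [1,0.0036,0.0039,0,0,0,0],
  [1,0.0036,0.0039,0,0,0,0],
  [1,0.0036,0.0039,0,0,0,0],
  [1,0.0036,0.0039,0,0,0,0],
  [1,0.0036,0.0039,0,0,0,0],
  [1,0.0036,0.0039,0,0,0,0],
  [1,0.0036,0.0039,0,0,0,0],
  [1,0.0036,0.0039,0,0,0,0],
])

```text
time_s: 10.3
eef_pos: [624.2, 56.2, 41.9]
ee_rot: [0.0, 1.0, 0.0, 0.0]
force: [-0.3, 0.4, -0.0]
grip_width: -0.004
grip_force: 0.0
```

Emit:
send_rows([
  [1,0.0032,0.0032,0.0001,0,0,0],
  [1,0.0032,0.0032,0,0,0,0],
  [1,0.0022,0.0052,0,0,0,0],
  [1,0.0022,0.0052,0,0,0,0],
  [1,0.0022,0.0052,0,0,0,0],
  [1,0.0022,0.0052,0,0,0,0],
  [1,0.0022,0.0052,0,0,0,0],
  [1,0.0022,0.0052,0,0,0,0],
  [1,0.0022,0.0052,0,0,0,0],
  [1,0.0022,0.0052,0,0,0,0],
])

```text
time_s: 11.55
eef_pos: [648.1, 8.1, 41.8]
ee_rot: [-0.0, 1.0, 0.0, -0.0]
force: [-0.5, 0.8, 0.5]
grip_width: 0.004
grip_force: 0.4
```

Run:
```python
from h import *
s=ctrl.sense();print({k:np.round(s[k],2).tolist() for k in ["time_s","eef_pos","force","wrist_torque"]})
p=ctrl.capture("wrist")["img"][:,:,::-1]
q=ctrl.capture("side")["img"][150:320,200:430,::-1]
q=cv2.resize(q,None,fx=2,fy=2);p=cv2.resize(p[0:300,220:560],None,fx=340/300,fy=340/300)
cv2.imwrite("pics/s5.png",np.hstack([p[:340,:340],q]))
```

```text
{'time_s': 11.55, 'eef_pos': [648.15, 8.12, 41.77], 'force': [-0.54, 0.76, 0.52], 'wrist_torque': [0.09, 0.08, 0.01]}
```

View pics/s5.png

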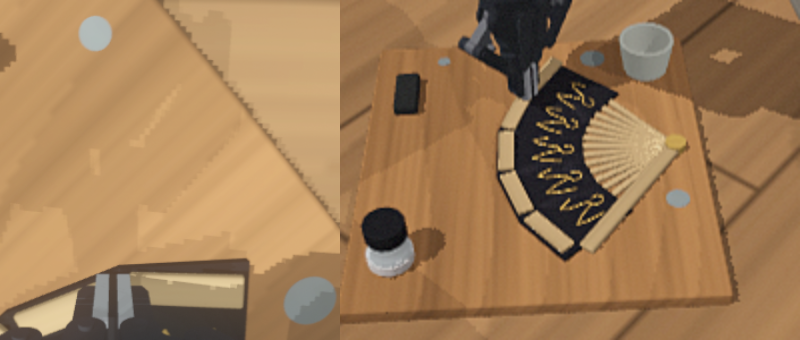

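Emit:
send_rows([
  [1,0.0018,0.007,0,0,0,0],
  [1,0.0003,0.0057,0,0,0,0],
  [1,0.0003,0.0057,0,0,0,0],
  [1,0.0003,0.0057,0,0,0,0],
  [1,0.0003,0.0057,0,0,0,0],
  [1,0.0003,0.0057,0,0,0,0],
  [1,0.0003,0.0057,0,0,0,0],
  [1,0.0003,0.0057,0,0,0,0],
  [1,0.0003,0.0057,0,0,0,0],
  [1,0,0.006,0,0,0,0],
])

```text
time_s: 12.9
eef_pos: [652.3, -50.5, 41.7]
ee_rot: [0.0, 1.0, 0.0, -0.0]
force: [0.5, 0.7, 1.1]
grip_width: 0.002
grip_force: 0.4
```

Emit:
send_rows([
  [1,0,0.002,0,0,0,0],
  [1,0,0,0,0,0,0],
  [1,0,0,-0.004,0,0,0],
  [1,0,0,-0.015,0,0,0],
  [1,0,0,-0.03,0,0,0],
  [1,0,0,-0.04,0,0,0],
  [1,-0.02,0,-0.04,0,0,0],
  [1,-0.03,0,-0.04,0,0,0],
  [1,-0.03,0,-0.03,0,0,0],
  [1,0,0,0,0,0,0],
])

```text
time_s: 14.15
eef_pos: [572.0, -52.2, 244.7]
ee_rot: [0.001, 1.0, 0.0, 0.003]
force: [-0.6, 1.4, 0.2]
grip_width: -0.007
grip_force: 0.0
```

Run:
```python
from h import *
s=ctrl.sense();print({k:np.round(s[k],2).tolist() for k in ["time_s","eef_pos","force"]})
p=ctrl.capture("wrist")["img"][:250,150:490,::-1]
q=ctrl.capture("side")["img"][160:285,210:380,::-1]
f=lambda a,s:cv2.resize(a,s)
cv2.imwrite("pics/s6.png",np.hstack([f(p,(340,250)),f(q,(340,250))]).repeat(1,0))
t=ctrl.capture("top")
```

```text
{'time_s': 14.15, 'eef_pos': [571.99, -52.2, 244.71], 'force': [-0.57, 1.42, 0.2]}
```

View pics/s6.png

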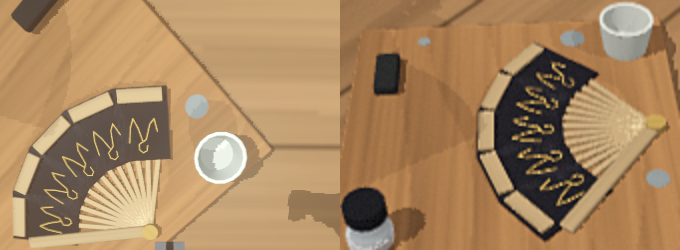

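All five slips lie flat: the row runs from (20,215) to (140,95) in the left crop with even gaps. The board, jar, cup and eraser have not moved, so I hand the job in.

```bash
python3 -c "
from rig import ctrl
print(ctrl.finish_job())"
```

```text
the job is handed in; nothing more can be done
None
```

The job is handed in: one light stroke folded all five slips in order, and they look flat in the final pictures, with the board and the things on it apparently unmoved and the hand clear.

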